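# Refit the griddle knob and spot-check the plate

### The job

The countertop griddle is back from cleaning: push its loose thermostat knob fully home on the square shaft on the front deck and let go of it. Then take the square-handled surface thermometer out of its stand and hold it upright with its sprung tip in the middle of the chalk ring on the griddle plate, pressing lightly so that the tip is pushed roughly half-way in and never hard against its stop. Finish while still holding it there, and leave everything else where it stands.

Things in the scene. Friction and masses are not known exactly. Their poses are not given: they have to be found in the camera images.
- knob: black knob, loose on the table, bore down, z up; origin at the centre of its underside. Round skirt 53 across, 24 high; on it a grip bar 46 long (knob's x), 18 thick (y), reaching from 24 to 57 above the underside. In the underside a square bore 14 x 14, 22 deep, sides parallel to the knob's x and y: fits in any of four quarter-turns. 60 to 130 g.
- shaft_foot (a point): foot of the square steel shaft, on the boss of the griddle's front deck, 89 above the table; z up along it, x and y parallel to its sides. 12 x 12, 20 tall, top 6 tapering to 5 x 5. Turns stiffly (0.15 N m), starts within 0.7 rad of the griddle's x, need not be turned. Knob home: underside on the boss, its origin at this point. The plate's edge, 14 higher than the boss, is 38 behind the axis.
- griddle: fixed steel griddle 320 x 320; origin at the centre of its underside on the table, -x its front, z up. Front deck (73 deep) 85 above the table, with the shaft on the centre line 125 in front of the origin. Behind it the dark flat plate, its top 103 above the table, with 20 high guards at the sides and rear.
- ring_mark: pale chalk ring drawn on the griddle plate, 32 across its line, with four short outward ticks; origin at its centre on the plate's top surface (103 above the table), z up. Flat, no thickness.
- probe: surface thermometer upright in one of the stand's two sockets (varies). Square grey handle 22 x 22 from 55 to 135 above the origin, sides along its x and y; collar 32 across from 50 to 55, below it a steel stem 14 across. Origin on the axis at the tip's face when out; z up. In the stand the origin is 10 above the table; lift straight up by 60. 100 to 170 g; grip the handle at its middle.
- probe_tip (a point): centre of the flat face (11 across) of the thermometer's sprung tip; coincides with the probe's origin while the tip is out and moves up the probe's axis as it is pushed in.
- plunger (a joint): how far the thermometer's sprung tip is pushed in, m: 0 fully out, 0.012 at its stop. The spring is 350 N/m, so half-way is about 2 N.
- stand: fixed steel block 60 (x) x 155 (y) x 60 high with two upright sockets about 19 wide, 45 either side of the centre along its y. Origin at the centre of its underside. The thermometer stands in one socket, a look-alike with a ROUND handle in the other.
- needle: needle thermometer in the stand's other socket: round grey handle 24 across, from 55 to 125 above its origin, same collar; origin on its axis, 10 above the table as it stands. Not needed; leave it there.
- shaker: glass shaker 42 across, 85 high, standing between griddle and stand; origin at the centre of its underside. Leave it alone.
- bowl: small metal bowl 110 across, 45 high; origin under its centre. Leave it alone.
- mug: white mug 76 across, 90 high; origin under its centre. Leave it alone.
- oil: oil bottle 64 across, 200 high; origin under its centre. Leave it alone.
- jar: jar 76 across, 100 high; origin under its centre. Leave it alone.
- scraper: spatula lying on the table between robot and griddle. Leave it alone.
There are look-alikes about, which are no part of the job. What is shaped like the probe but purple is not meant.

How it is judged:
By the outcome, as a careful person would: the job done as asked, in the order asked, and still so for the second after the job is handed in, while the arm keeps its last pose, push and grip.
It also fails if it takes over 56 s, if anything falls off the work surface, if the arm or the gripper's body presses on something with over 40 N, if the wrist force passes 120 N, or if a joint passes its speed limit or range.

### The arm

A 6-joint arm with a two-finger parallel gripper is mounted at the origin on the work surface. World frame = base frame: x ahead of the robot, y to its left, z up, the work surface at z = 0. Lengths are in mm, angles in rad, forces in N, time in s.
With the tool pointing down it reaches from about 400 to 925 mm from the base axis. Payload 12.5 kg.
Tool frame: the origin (TCP) lies midway between the tips of the shut fingers; the grasp point (between the pads) lies 19 mm behind it (env.pinch_z is the z of the grasp point in the tool frame, in mm); z points along the fingers, y is the line along which they close (so a half turn about z gives the same grasp; the last joint's range is limited). The gripper opens to 95 mm and grips with 3 to 60 N. Pads are 20 mm wide; open, the fingers measure 119 mm over their backs; the gripper's body (75 mm by 180 mm) begins 59 mm behind the grasp point.
Start: joints at [1.147, 0.491, 1.559, -0, 1.092, -0.106], TCP at [195.282, 593.727, 214.661] pointing down, gripper open.
Joint ranges: [-3.1, 3.1], [-0.84, 2.19], [0.05, 2.79], [-1.13, 4.28], [0.06, 2.93], [-2.69, 2.69]. Speed limits (rad/s): [2.22, 2.22, 2.79, 3.14, 3.14, 3.14].

### API

Orientations are given as [roll, pitch, yaw] about the fixed x, y, z axes, in that order (R = Rz(yaw) Ry(pitch) Rx(roll)).
In Python, from cell import env, eyes gives the robot as it stands.
- The arm moves only by the shell command python3 -m inch 'ROWS'. ROWS is JSON, a list of rows, each a list of 3 entries, a list of its own where there are three numbers: the shift along the tool's x, y, z in units of 60 mm (1.0 is 60 mm), then the turn about the tool's z in units of 5 degrees (1.0 is 5 degrees), then the closure, from -1 (fully open) to 1 (shut). In form: [[[tx, ty, tz], turn, claw], ...]. A call has exactly 10 rows; each row shifts and turns the commanded pose from where the row before left it, along the tool's axes as they then stand; what a row does not reach is not made up. A row lasts 1/8 s, in which the tool goes at most 62.5 mm and 10.7 degrees, less where a joint would pass 70% of its speed; a pose out of reach is approached as far as the arm can. A call is refused whole if a number of a shift passes 1 or a number of a turn 1, either way. A call with a gripper value outside its range is refused whole. The fingers move at their own pace and stop on an object; the grip force is fixed at half the most. Time passes only in rows, so rows that do not move let the fingers close, or fill a call up. It gives the time, the measured TCP pose, the force, the opening and the grip force at its end, in the units of the state.
- env.state(): the state, without advancing time (a new reading comes with each control period).
- eyes.read_camera(name): name is "scene" or "side" or "wrist"; returns a dict with "pixels" (384x512x3 uint8, red, green, blue), "fx", "fy", "cx", "cy" (pixels), "extrinsics" (4x4, takes a point from world to camera coordinates). Camera axes: x right, y down, z forward; pixel columns grow to the right and rows downward; lengths in mm; the calibration is good to about 2 mm. The wrist camera is an equidistant fisheye: a pixel r from the principal point sees the ray r / f radians off the axis. A picture is of the moment at which its call begins. There is no depth.
- env.job_done(): hands the job in; it is judged then, once.
Trained networks look in a picture, given as the dict that the camera call returned (one of the last four; its "shot" number tells which), for a name from the list of things; names that differ only in an ending like _2 or _b are one class to them, and where a whole thing is asked for, a point or a joint stands for the part that bears it (a point fixed in the world has none). Each returns a list of dicts, best first, with "score" (0 to 1); they miss things now and then, are a little off and sometimes report something else, mostly with a low value. They report only what shows in the picture. A call takes as long as a camera call. They do not tell look-alikes from the thing itself.
- eyes.boxes_of(name, picture): "centre" ([row, column] in pixels, amid what is visible of it).
- eyes.cut_out(name, picture): "mask" (384x512 bool, what is visible of it) and "centre" ([row, column] in pixels, amid what is visible of it).
- eyes.spot_point(name, picture): "centre" ([row, column] in pixels: a listed point, or the origin of a listed thing).
The state is a dict: "t": time; "joints": joint angles; "qvel": joint speeds; "tau": joint torques, N m; "eef_pos": TCP position; "tcp_rot": TCP orientation; "ft_force": force on the tool from outside, world axes, zero at the start; "moment": the same for the moment, N m; "opening": opening from 0.0 (shut) to 1.0 (fully open); "grip_force": force on a finger pad.
Only numpy, scipy, OpenCV 4.12 (cv2) and the standard library are available. Lean on these libraries where they do the work, as an engineer would, in place of code of your own. Each camera call takes 0.05 s, during which the arm holds its last target. There are 200 camera calls.

## Working session

There is one attempt and no reset: what is moved stays moved. The work goes in short steps, Python scripts to look and compute and a shell command to move; the robot and the scene stay as the last step left them, time stands still between calls to the robot, and variables do not carry over. Pictures are saved under pics/ and viewed, at most 10 in all, crops included, and the job is handed in when it is done.

```bash
ls; mkdir -p pics; cat > h.py <<'E'
import numpy as np, cv2
from cell import env, eyes
def ray(p,rc):
    E=np.array(p["extrinsics"]);R=E[:3,:3];o=-R.T@E[:3,3]
    a=(rc[1]-p["cx"])/p["fx"];b=(rc[0]-p["cy"])/p["fy"]
    if p.get("name")=="wrist":
        r=np.hypot(a,b);s=np.sin(r)/r if r>1e-9 else 1
        d=np.array([a*s,b*s,np.cos(r)])
    else: d=np.array([a,b,1.])
    return o,R.T@d
def onz(p,rc,z):
    o,d=ray(p,rc);return o+d*(z-o[2])/d[2]
def proj(p,X):
    E=np.array(p["extrinsics"]);c=E[:3,:3]@np.array(X,float)+E[:3,3]
    if p.get("name")=="wrist":
        t=np.arctan2(np.hypot(c[0],c[1]),c[2]);n=np.hypot(c[0],c[1])+1e-12
        return np.array([p["cy"]+p["fy"]*t*c[1]/n,p["cx"]+p["fx"]*t*c[0]/n])
    return np.array([p["cy"]+p["fy"]*c[1]/c[2],p["cx"]+p["fx"]*c[0]/c[2]])
def shot(n):
    p=eyes.read_camera(n);p["name"]=n;return p
def tri(ps,rcs):
    A=np.zeros((3,3));b=np.zeros(3)
    for p,rc in zip(ps,rcs):
        o,d=ray(p,rc);d=d/np.linalg.norm(d);M=np.eye(3)-np.outer(d,d);A+=M;b+=M@o
    return np.linalg.solve(A,b)
def save(p,f,crop=None,k=1):
    im=p["pixels"][:,:,::-1]
    if crop: r0,r1,c0,c1=crop; im=im[r0:r1,c0:c1]
    cv2.imwrite("pics/"+f,cv2.resize(im,None,fx=k,fy=k,interpolation=cv2.INTER_CUBIC))
E
cat > a.py <<'E'
from h import *
np.set_printoptions(precision=1,suppress=True)
s=env.state();print(s["t"],s["eef_pos"],s["tcp_rot"],s["ft_force"],env.pinch_z)
for n in ["scene","side","wrist"]:
    p=shot(n);save(p,n+"0.png")
    E=np.array(p["extrinsics"]);print(n,-E[:3,:3].T@E[:3,3],p["fx"],p["cx"],p["cy"],E[2,:3])
    for k,z in dict(knob=0,shaft_foot=89,ring_mark=103,griddle=0,probe=10,needle=10,stand=0,shaker=0).items():
        for d in eyes.spot_point(k,p)[:3]: print(k,round(d["score"],2),np.array(d["centre"]),onz(p,d["centre"],z))
E
python3 a.py
python3 - <<'E'
import cv2,numpy as np
a=[cv2.imread(f"pics/{n}0.png") for n in("scene","side")]
E
```

```text
pics
0.0 [195.2 593.5 214.1] [-3.1 -0.   2.8] [-0.2 -0.2 -0.9] -18.8
scene [1084.2  784.8  887.1] 466.5307436599809 244.6000119072875 187.1401421006076 [-0.4 -0.7 -0.6]
knob 0.66 [172.7 231.8] [ 425.9 -268.4    0. ]
shaft_foot 0.56 [238.6 335.2] [436.1 216.9  89. ]
ring_mark 0.59 [244.1 259. ] [609.2 136.8 103. ]
griddle 0.87 [281.  293.6] [552.5 206.2   0. ]
probe 0.81 [176.7 156.6] [ 642.4 -376.8   10. ]
probe 0.51 [167.9 202.9] [ 496.1 -333.8   10. ]
stand 0.87 [192.  195.3] [ 574.5 -247.4    0. ]
shaker 0.72 [212.6 236.2] [525.  -92.8   0. ]
side [ 475.6 -649.8  827.8] 352.5657742266193 253.1112048416765 190.94940930576212 [ 0.   0.6 -0.8]
knob 0.93 [266.5 231.5] [ 434.  -253.9    0. ]
shaft_foot 0.57 [244.8 285.2] [ 566.4 -250.    89. ]
shaft_foot 0.51 [117.9 223.6] [427.1 210.9  89. ]
shaft_foot 0.43 [251.1 350.2] [ 715.  -277.2   89. ]
ring_mark 0.43 [129.2 284.8] [609.8 129.3 103. ]
griddle 0.76 [137.6 263.4] [552.9 205.1   0. ]
griddle 0.74 [247.7 289.1] [ 586.6 -211.1    0. ]
probe 0.89 [311.8 318.7] [ 632.4 -386.1   10. ]
probe 0.72 [305.7 250.1] [ 475.3 -361.    10. ]
probe 0.53 [280.3 285.7] [ 565.7 -304.5   10. ]
needle 0.72 [246.4 288.6] [ 584.4 -212.5   10. ]
stand 0.68 [262.9 287. ] [ 575.8 -253.9    0. ]
shaker 0.84 [210.7 261.4] [523.2 -88.6   0. ]
wrist [121.7 619.1 385.6] 297.3186396354542 251.4055839900726 189.17983308121956 [ 0.3 -0.1 -1. ]
ring_mark 0.68 [244.9 102.7] [209.1 408.1 103. ]
stand 0.82 [379.5  19.5] [ 573.5 -260.9   -0. ]
shaker 0.34 [243. 103.] [238.1 333.5   0. ]
```

```bash
python3 - <<'E'
from h import *
p=shot("scene");q=shot("side")
save(p,"s1.png",k=1.56);save(q,"d1.png",k=1.56)
E
```

```text
(no output)
```

View pics/s1.png

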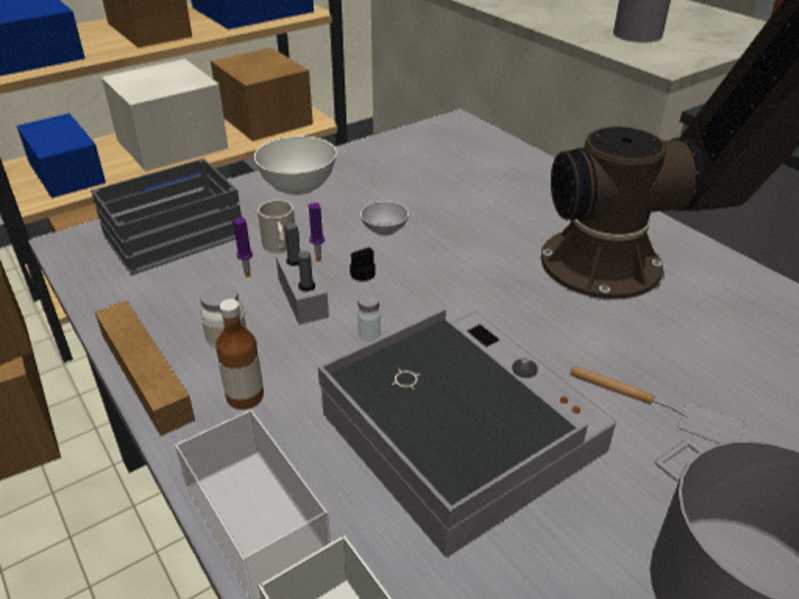

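View pics/d1.png

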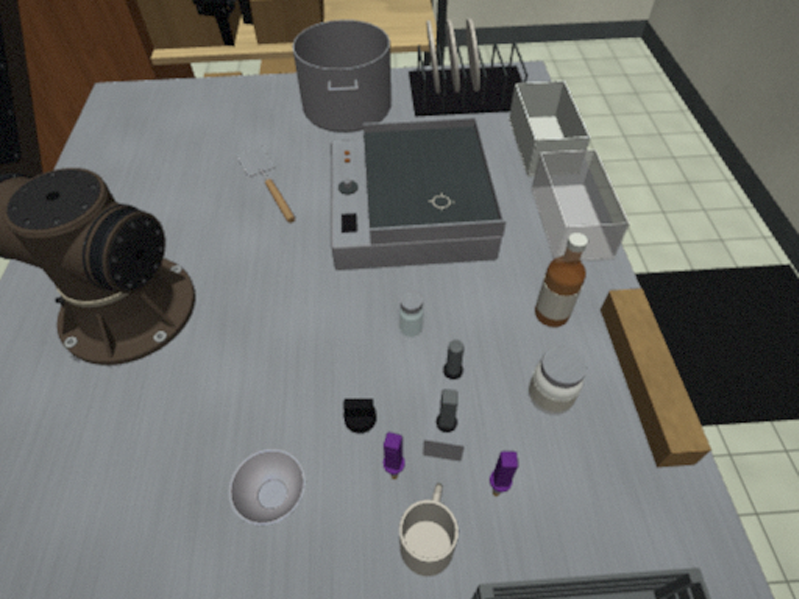

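The scene shows a dark knob at scene (232,170 col,row), a stand with two grey handles at side px (287,262) and (292,230), and two purple look-alikes at side (252,290) and (323,302). The nearer grey handle at (287,262) looks square. I'll confirm that in a crop and move towards the knob at about (430,-258).

```bash
python3 - <<'E'
from h import *
p=shot("scene");q=shot("side")
a=cv2.resize(p["pixels"][135:210,140:250,::-1],(792,540),interpolation=cv2.INTER_CUBIC)[:, :]
b=cv2.resize(q["pixels"][210:285,210:310,::-1],(720,540),interpolation=cv2.INTER_CUBIC)
cv2.imwrite("pics/c1.png",np.hstack([cv2.resize(a,(400,272)),cv2.resize(b,(400,300))[:272]]))
E
```

```text
(no output)
```

View pics/c1.png

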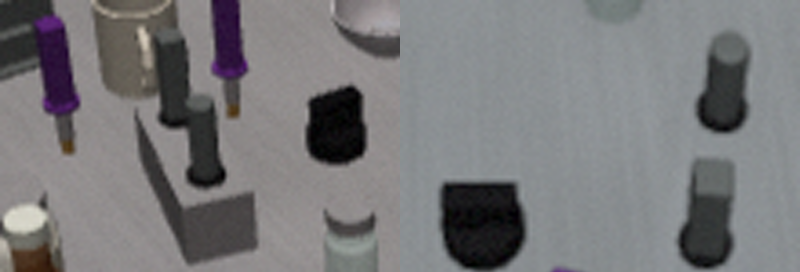

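```bash
python3 - <<'E'
from h import *
s=env.state();print(s["tcp_rot"],s["joints"])
from scipy.spatial.transform import Rotation as R
r=R.from_euler("xyz",s["tcp_rot"]).as_matrix();print(r.round(3))
d=np.array([430,-200,260])-s["eef_pos"];print(r.T@d/60)
E
```

```text
[3.14150875e+00 4.05556608e-05 2.82380332e+00] [ 1.14740566e+00  4.90914167e-01  1.55890438e+00 -3.54802887e-05
  1.09168639e+00 -1.05584982e-01]
[[-0.95   0.312  0.   ]
 [ 0.312  0.95   0.   ]
 [-0.     0.    -1.   ]]
[ -7.84959845 -11.34398693  -0.75645641]
```

Square is the lower-y handle (side px 287,262), because its flat top has corners. The one at (292,230) is round. Next I go over the griddle deck for a close look.

```bash
python3 -m inch '[[[-0.2,-0.2,-0.8],0,-1],[[-0.5,-0.4,-0.5],0,-1],[[-0.6,-0.5,-0.3],0,-1],[[-0.65,-0.55,-0.2],0,-1],[[-0.65,-0.55,-0.1],0,-1],[[-0.65,-0.55,0],0,-1],[[-0.65,-0.55,0],0,-1],[[-0.65,-0.55,0],0,-1],[[-0.6,-0.5,0],0,-1],[[-0.5,-0.4,0],0,-1]]'
cat > b.py <<'E'
from h import *
np.set_printoptions(precision=1,suppress=True)
s=env.state();print(s["t"],s["eef_pos"],s["tcp_rot"][2])
p=shot("wrist");save(p,"w2.png",k=1.5)
for k,z in dict(shaft_foot=89,ring_mark=103,griddle=0).items():
    for d in eyes.spot_point(k,p)[:3]: print(k,round(d["score"],2),np.array(d["centre"]),onz(p,d["centre"],z))
E
python3 b.py
```

```text
t: 2.8
eef_pos: [428.9, 215.5, 328.9]
tcp_rot: [3.141, 0.0, 2.823]
ft_force: [0.1, -0.3, 0.5]
opening: 0.999
grip_force: 0.0
2.8 [428.9 215.5 328.9] 2.8230813613372243
shaft_foot 0.4 [162.4 243.9] [427.6 206.2  89. ]
shaft_foot 0.24 [246.2 127.7] [497. -20.  89.]
ring_mark 0.43 [225.6  45.3] [ 414.1 -157.9  103. ]
griddle 0.76 [218.6 269.9] [555.7 210.3   0. ]
```

View pics/w2.png

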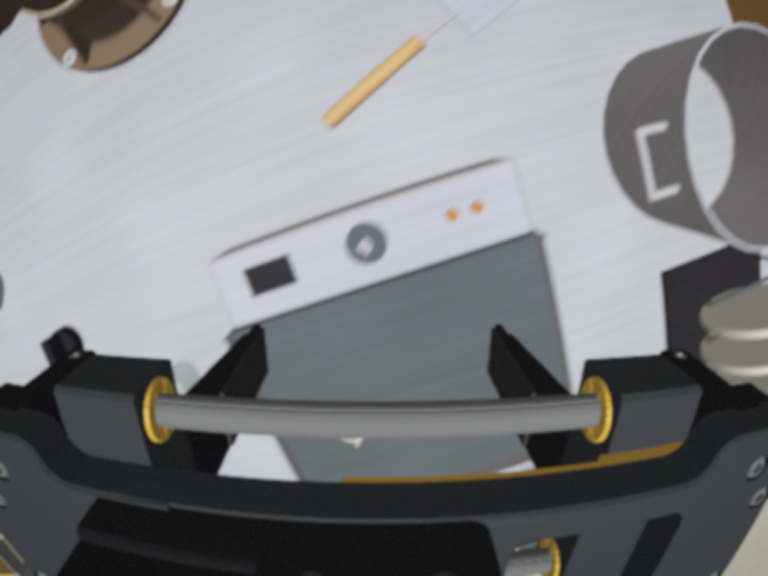

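```bash
python3 -m inch '[[[-0.1,0,0.3],0,-1],[[-0.15,0,0.4],0,-1],[[-0.15,-0.05,0.5],0,-1],[[-0.15,-0.05,0.5],0,-1],[[-0.1,0,0.4],0,-1],[[-0.1,0,0.3],0,-1],[[0,0,0.17],0,-1],[[0,0,0],0,-1],[[0,0,0],0,-1],[[0,0,0],0,-1]]'
sed -i 's/w2.png",k=1.5/w3.png",(100,260,150,350),4/' b.py; python3 b.py; python3 - <<'E'
from h import *
import pickle
p=shot("wrist");pickle.dump(p,open("w3.pkl","wb"))
E
```

```text
t: 4.25
eef_pos: [469.2, 197.5, 175.1]
tcp_rot: [3.141, 0.001, 2.824]
ft_force: [-0.9, 0.5, -0.1]
opening: 1.004
grip_force: 0.0
4.25 [469.2 197.5 175.1] 2.8240464393418017
shaft_foot 0.47 [145.3 248.1] [427.6 209.5  89. ]
ring_mark 0.53 [331.  232.7] [608.3 131.7 103. ]
griddle 0.75 [229.6 281.5] [553.7 211.5   0. ]
```

View pics/w3.png

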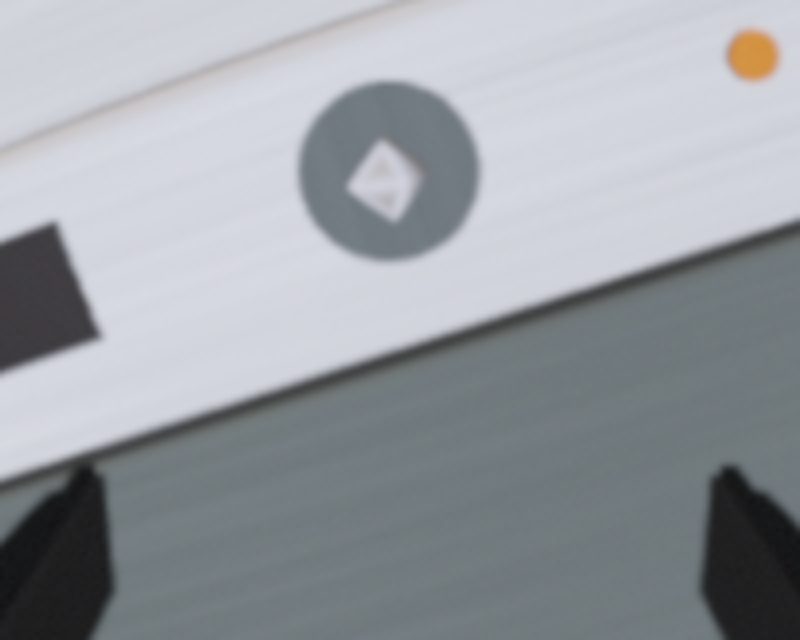

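The boss is at crop (389,171) and the shaft is a bright diamond at (385,180). I'll fit the boss, the shaft yaw and the griddle yaw.

```bash
cat > f.py <<'E'
from h import *
import pickle
from scipy.optimize import minimize
p=pickle.load(open("w3.pkl","rb"))
K=8;r0,c0=110,215;g=cv2.cvtColor(p["pixels"],cv2.COLOR_RGB2GRAY)[r0:r0+70,c0:c0+65]
g=cv2.resize(g,None,fx=K,fy=K,interpolation=cv2.INTER_CUBIC)
# dark boss disc
_,m=cv2.threshold(g,0,255,cv2.THRESH_BINARY_INV+cv2.THRESH_OTSU)
cs,_=cv2.findContours(m,cv2.RETR_EXTERNAL,cv2.CHAIN_APPROX_NONE)
up=lambda xy:np.array([ (xy[1]+.5)/K-.5+r0,(xy[0]+.5)/K-.5+c0])
c=max((c for c in cs if cv2.pointPolygonTest(c,(260,260),False)>=0),key=cv2.contourArea)
e=cv2.fitEllipse(c);pts=np.array([onz(p,up(x[0]),89)[:2] for x in c])
cc,rad=cv2.minEnclosingCircle(pts.astype(np.float32));A=np.c_[2*pts,np.ones(len(pts))];s=np.linalg.lstsq(A,(pts**2).sum(1),rcond=None)[0]
print("boss",s[:2],np.sqrt(s[2]+s[0]**2+s[1]**2))
disc=np.zeros_like(m);cv2.drawContours(disc,[cv2.convexHull(c)],-1,255,-1)
disc=cv2.erode(disc,np.ones((25,25)));w=((m==0)&(disc>0)).astype(np.uint8)
print("white area px",w.sum()/K**2)
def poly(q):
    x,y,a=q;P=[]
    for h,z in((6,89),(6,103),(2.5,109)):
        for i,j in((1,1),(1,-1),(-1,-1),(-1,1)):
            v=np.array([x+h*(i*np.cos(a)-j*np.sin(a)),y+h*(i*np.sin(a)+j*np.cos(a)),z])
            rc=proj(p,v);P.append([(rc[1]-c0+.5)*K-.5,(rc[0]-r0+.5)*K-.5])
    return cv2.convexHull(np.round(np.array(P)*16).astype(np.int32))
def cost(q):
    t=np.zeros_like(w);cv2.fillConvexPoly(t,poly(q),1,shift=4);return float((t!=w).sum())/K**2
best=min((minimize(cost,[s[0],s[1],a],method="Nelder-Mead",options=dict(initial_simplex=[[s[0],s[1],a],[s[0]+2,s[1],a],[s[0],s[1]+2,a],[s[0],s[1],a+.15]])) for a in np.arange(-.7,.8,.2)),key=lambda r:r.fun)
print("shaft",best.x,"mod90deg",np.degrees(best.x[2])%90,best.fun)
E
python3 f.py
python3 - <<'E'
from h import *
import pickle
p=pickle.load(open("w3.pkl","rb"))
# plate front edge upper (z=103) from crop w3: (0,490)->(800,228)
a=onz(p,(100+490/4,150),103);b=onz(p,(100+228/4,350),103);print(a,b,np.degrees(np.arctan2(*(b-a)[1::-1]))-90)
for k in range(3):
  q=shot("side" if k==0 else "scene" if k==1 else "wrist")
  for n,z in(("knob",0),("knob",57),("ring_mark",103)):
    for d in eyes.cut_out(n,q)[:1] if n!="ring_mark" else eyes.spot_point(n,q)[:1]: print(k,n,d["score"],d["centre"],onz(q,d["centre"],z))
E
```

```text
boss [424.96700198 209.19137838] 19.64159636901271
white area px 203.75
shaft [425.35196843 208.60033454   0.71137151] mod90deg 40.75858497374435 39.359375
[463.23656563 102.47887747 103.        ] [461.34453151 290.24466072 103.        ] 0.577325109445681
0 knob 0.89 [262.5, 232.6] [ 437.06812095 -242.96215125    0.        ]
0 knob 0.89 [262.5, 232.6] [ 439.72251544 -270.97658691   57.        ]
0 ring_mark 0.56 [127.1, 281.9] [602.25572374 139.05589378 103.        ]
1 knob 0.6 [169.0, 231.4] [ 415.47732347 -286.73003775    0.        ]
1 knob 0.6 [169.0, 231.4] [ 458.44549122 -217.88424197   57.        ]
1 ring_mark 0.57 [243.5, 262.0] [602.16752128 139.26214705 103.        ]
```

```bash
python3 -m inch '[[[-0.12,-0.4,-0.15],0,-1],[[-0.27,-0.75,-0.1],0,-1],[[-0.28,-0.8,0],0,-1],[[-0.28,-0.8,0],0,-1],[[-0.28,-0.8,0],0,-1],[[-0.28,-0.8,0],0,-1],[[-0.28,-0.8,0],0,-1],[[-0.28,-0.8,0],0,-1],[[-0.28,-0.8,0],0,-1],[[-0.22,-0.6,0],0,-1]]'
python3 - <<'E'
from h import *
import pickle
np.set_printoptions(precision=1,suppress=True)
p=shot("wrist");s=env.state();print(s["joints"],s["eef_pos"],s["tcp_rot"][2])
pickle.dump(p,open("w4.pkl","wb"));save(p,"w4.png",(60,360,100,480),2)
for n,z in dict(knob=0,probe=10,needle=10,stand=0).items():
    for d in eyes.spot_point(n,p)[:3]: print(n,round(d["score"],2),np.array(d["centre"]),onz(p,d["centre"],z))
E
```

```text
t: 6.35
eef_pos: [477.6, -271.9, 189.4]
tcp_rot: [3.142, 0.0, 2.823]
ft_force: [0.3, 0.4, -1.1]
opening: 0.996
grip_force: 0.0
[-0.6  0.4  1.8 -0.   1.  -1.9] [ 478.  -275.3  189.3] 2.8217063994824936
knob 0.96 [127.7 252.9] [ 430.1 -253.     0. ]
probe 0.89 [188.7 192.2] [ 476.4 -347.6   10. ]
probe 0.82 [292.  209.8] [ 627.3 -383.    10. ]
probe 0.59 [240.9 251.5] [ 566.8 -299.9   10. ]
needle 0.6 [235.4 322.5] [ 589.9 -208.7   10. ]
stand 0.69 [233.6 282.6] [ 574.4 -258.8    0. ]
```

View pics/w4.png

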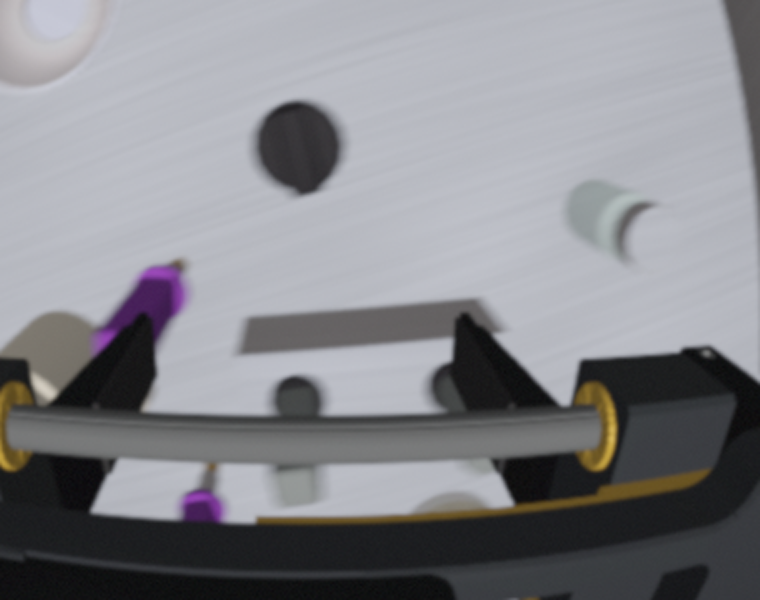

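Knob at crop (298,145), bar nearly vertical in the image. I'll fit the silhouette and make a contrast-stretched crop.

```bash
cat > k.py <<'E'
from h import *
import pickle
from scipy.optimize import minimize
p=pickle.load(open("w4.pkl","rb"))
K=6;r0,c0=95,215;G=cv2.cvtColor(p["pixels"],cv2.COLOR_RGB2GRAY)
g=cv2.resize(G[r0:r0+75,c0:c0+70],None,fx=K,fy=K,interpolation=cv2.INTER_CUBIC)
_,w=cv2.threshold(g,0,1,cv2.THRESH_BINARY_INV+cv2.THRESH_OTSU)
def hull(P):
    P=[proj(p,v) for v in P];return cv2.convexHull(np.round(np.array([[(r[1]-c0+.5)*K-.5,(r[0]-r0+.5)*K-.5] for r in P])*16).astype(np.int32))
T=np.linspace(0,2*np.pi,40)
def model(q):
    x,y,a=q;R=np.array([[np.cos(a),-np.sin(a)],[np.sin(a),np.cos(a)]])
    sk=[(x+26.5*np.cos(t),y+26.5*np.sin(t),z) for t in T for z in(0,24)]
    b=[(*(np.array([x,y])+R@[i*23,j*9]),z) for i in(1,-1) for j in(1,-1) for z in(24,57)]
    return hull(sk),hull(b),hull(b[1::2])
def cost(q):
    t=np.zeros_like(w);h=model(q);cv2.fillConvexPoly(t,h[0],1,shift=4);cv2.fillConvexPoly(t,h[1],1,shift=4);return float((t!=w).sum())/K**2
R=[]
for a in np.arange(-1.5,1.6,.15):
    R.append(minimize(cost,[430,-253,a],method="Nelder-Mead",options=dict(initial_simplex=[[430,-253,a],[434,-253,a],[430,-249,a],[430,-253,a+.1]])))
R.sort(key=lambda r:r.fun)
for r in R[:4]: print(r.x[:2],np.degrees(r.x[2]),r.fun)
v=np.clip((g.astype(float)-20)*4,0,255).astype(np.uint8);v=cv2.cvtColor(v,cv2.COLOR_GRAY2BGR);u=v.copy()
h=model(R[0].x);cv2.polylines(u,[np.round(h[2]/16).astype(int),np.round(h[0]/16).astype(int)],True,(0,0,255),1)
print(np.percentile(g[w>0],[5,50,95]))
cv2.imwrite("pics/k5.png",cv2.resize(np.hstack([v,u]),None,fx=.9,fy=.9))
E
python3 k.py
```

```text
[ 433.47601064 -259.4935205 ] 75.86915511727729 220.83333333333334
[ 433.45512801 -258.50520413] 66.74948882540158 221.08333333333334
[ 433.49206851 -259.50324012] 56.287428599776575 221.25
[ 433.48381082 -258.71061699] 58.607775107901475 221.80555555555554
[ 48.  54. 106.]
```

View pics/k5.png

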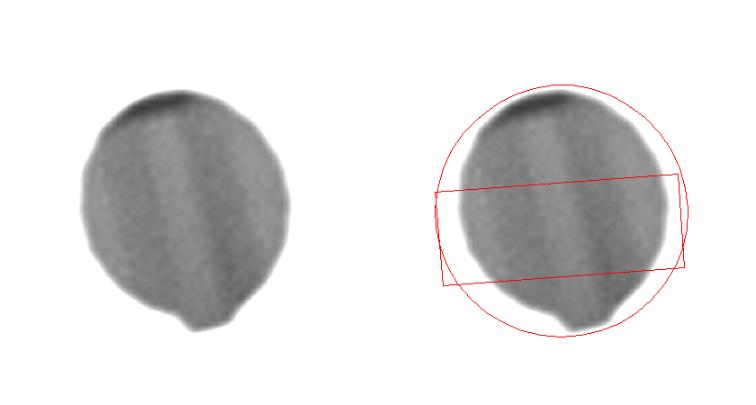

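```bash
cat >> k.py <<'E'
print("----",np.median(g))
for th in (0,120,150,170):
    if th: w=(g<th).astype(np.uint8)
    rs=[minimize(cost,[431,-257,a],method="Nelder-Mead",options=dict(initial_simplex=[[431,-257,a],[435,-257,a],[431,-253,a],[431,-257,a+.15]])) for a in (-.3,-.15,0,.15)]
    r=min(rs,key=lambda r:r.fun);print(th,w.sum()/K**2,r.x[:2],np.degrees(r.x[2]),r.fun)
v=cv2.cvtColor(g,cv2.COLOR_GRAY2BGR);h=model(r.x);u=v.copy()
cv2.polylines(u,[np.round(q/16).astype(int) for q in h],True,(0,0,255),1)
cv2.imwrite("pics/k6.png",cv2.resize(np.hstack([v,u]),None,fx=.9,fy=.9))
E
python3 k.py
```

```text
[ 433.47601064 -259.4935205 ] 75.86915511727729 220.83333333333334
[ 433.45512801 -258.50520413] 66.74948882540158 221.08333333333334
[ 433.49206851 -259.50324012] 56.287428599776575 221.25
[ 433.48381082 -258.71061699] 58.607775107901475 221.80555555555554
[ 48.  54. 106.]
---- 185.0
0 1511.75 [ 432.02442691 -260.77370484] 8.009976471105084 241.33333333333334
120 1501.138888888889 [ 432.20785188 -260.82123467] 12.351143258745335 251.13888888888889
150 1696.1666666666667 [ 432.22325082 -258.87744673] -3.1132644493845554 61.94444444444444
170 1896.5555555555557 [ 432.03165053 -258.6714215 ] -5.783334917498715 136.66666666666666
```

View pics/k6.png

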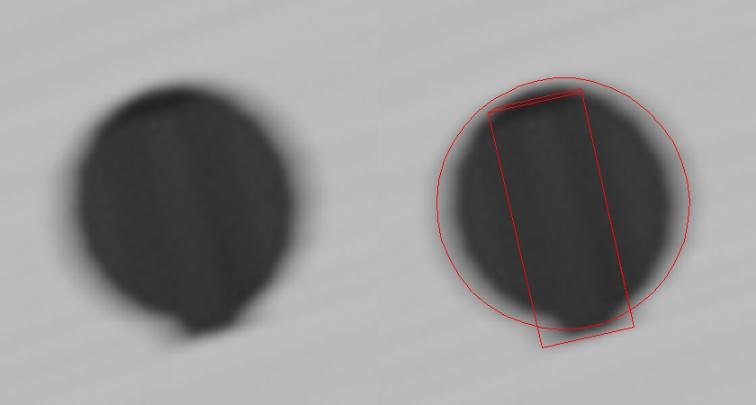

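Motion blur explains the shrunken outline. The arm is at rest now, so I retake and refit.

```bash
python3 - <<'E'
from h import *
import pickle
shot("wrist");p=shot("wrist");pickle.dump(p,open("w4.pkl","wb"));s=env.state();print(s["t"],s["eef_pos"],s["tcp_rot"])
E
sed -i 's/^for a in np.arange(-1.5.*/for a in (-.1,0.):/; s/(0,120,150,170)/(0,110,120,130)/' k.py; python3 k.py
```

```text
6.7 [ 477.82371456 -268.70046265  189.48397408] [ 3.14132373e+00 -1.85328665e-04  2.82480969e+00]
[ 431.9950682  -255.97787429] 1.0212278397844872 138.11111111111111
[ 432.25826713 -254.48857028] -4.852535911394577 139.08333333333334
[43. 56. 92.]
---- 186.0
0 1618.1944444444443 [ 431.84362709 -255.74412652] -0.9004407564602117 137.75
110 1586.0277777777778 [ 431.40223865 -255.75512013] -1.7656861383692364 169.86111111111111
120 1613.3055555555557 [ 432.09095106 -256.20641494] 2.355778905443945 143.16666666666666
130 1641.0833333333333 [ 431.90785333 -255.56365188] -1.3959500080458165 115.25
```

View pics/k6.png

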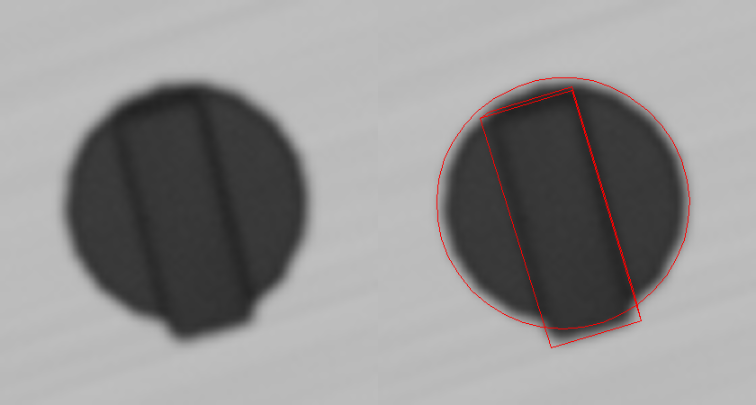

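The bar is now clear: edges about 14.5° off vertical, so yaw is about -3°, with the centre at about (432,-255). The purple look-alike at (476,-348) is close to where the gripper body goes. I'll grasp 5 mm towards the robot with yaw 172°, which keeps the body clear.

```bash
python3 -m inch '[[[0.2,0,0],0,-1],[[0.3,-0.02,0.1],0,-1],[[0.25,-0.02,0.2],0,-1],[[0.13,0,0.3],0,-1],[[0,0,0.3],-0.5,-1],[[0,0,0.2],-0.8,-1],[[0,0,0.1],-0.74,-1],[[0,0,0],0,-1],[[0,0,0],0,-1],[[0,0,0],0,-1]]'
python3 - <<'E'
from h import *
np.set_printoptions(precision=1,suppress=True)
qs=[]
ps=[shot("wrist"),shot("side"),shot("scene")]
for p in ps:
    for d in eyes.boxes_of("knob",p)[:1]: print("knob",p["name"],d["score"],d["centre"])
    for d in eyes.cut_out("probe",p)[:4]:
        m=d["mask"];c=p["pixels"][m].mean(0);r,cc=np.nonzero(m);print(p["name"],d["score"],c,np.array(d["centre"]),r.min(),r.max(),cc.min(),cc.max())
s=env.state();print(s["t"],s["eef_pos"],np.degrees(s["tcp_rot"]))
E
```

```text
t: 7.95
eef_pos: [426.9, -255.5, 117.8]
tcp_rot: [-3.141, 0.001, 3.001]
ft_force: [-0.5, -1.3, -0.4]
opening: 0.999
grip_force: 0.0
knob wrist 0.9 [190.3, 249.6]
wrist 0.69 [70.8 49.  84.5] [301. 153.] 295 313 148 158
knob side 0.83 [269.1, 234.6]
side 0.78 [ 89.4  51.  111.5] [302.1 326.2] 289 316 314 332
side 0.76 [ 91.7  51.4 114.7] [290.9 250.1] 277 305 245 258
knob scene 0.79 [172.5, 233.8]
scene 0.81 [67.5 41.5 76.5] [146.3 203.4] 130 167 198 207
scene 0.59 [53.2 54.  53.2] [158.2 183.1] 143 170 182 191
scene 0.55 [58.  30.3 70.9] [154.5 152.2] 140 174 149 160
scene 0.21 [129.3 131.4 129. ] [203.1 236.1] 189 219 229 243
8.4 [ 426.9 -255.6  117.4] [180.   0. 172.]
```

```bash
python3 - <<'E'
from h import *
p=shot("side");q=shot("scene");print(tri([p,q],[(290.9,250.1),(146.3,203.4)]),tri([p,q],[(277,255),(130,204)]))
E
python3 -m inch '[[[0,0,0.15],0,-1],[[0,0,0.25],0,-1],[[0,0,0.25],0,-1],[[0,0,0.25],0,-1],[[0,0,0.2],0,-1],[[0,0,0.2],0,-1],[[0,0,0.1],0,-1],[[0,0,0.1],0,-1],[[0,0,0],0,-1],[[0,0,0],0,-1]]'
```

```text
[ 477.75977105 -352.27359854   77.50798833] [ 482.97834247 -345.37674498  141.30712497]
t: 9.75
eef_pos: [427.0, -255.6, 27.7]
tcp_rot: [-3.141, 0.0, 3.002]
ft_force: [0.2, 1.2, -0.4]
opening: 1.0
grip_force: 0.0
```

```bash
python3 -m inch '[[[0,0,0],0,1],[[0,0,0],0,1],[[0,0,0],0,1],[[0,0,0],0,1],[[0,0,0],0,1],[[0,0,0],0,1],[[0,0,0],0,1],[[0,0,0],0,1],[[0,0,0],0,1],[[0,0,0],0,1]]'
```

```text
t: 11.0
eef_pos: [426.9, -255.6, 27.4]
tcp_rot: [3.142, -0.0, 3.002]
ft_force: [-0.6, -0.3, -0.2]
opening: 0.19
grip_force: 30.0
```

```bash
python3 -m inch '[[[0,0,-0.5],0,1],[[0,0,-0.8],0,1],[[0.03,0.2,-0.7],0,1],[[0.08,0.5,-0.5],0,1],[[0.11,0.7,0],0,1],[[0.12,0.8,0],0,1],[[0.12,0.8,0],0,1],[[0.12,0.8,0],0,1],[[0.12,0.8,0],0,1],[[0.12,0.8,0],0,1]]'
python3 -m inch '[[[0.12,0.8,0],0,1],[[0.11,0.7,0],0,1],[[0.08,0.5,0],0,1],[[0.04,0.32,0],0,1],[[0,0,0],1,1],[[0,0,0],1,1],[[0,0,0],1,1],[[0,0,0],1,1],[[0,0,0],1,1],[[0,0,0],1,1]]'
python3 -m inch '[[[0,0,0],1,1],[[0,0,0],1,1],[[0,0,0],0.8,1],[[0,0,0],0,1],[[0,0,0],0,1],[[0,0,0],0,1],[[0,0,0],0,1],[[0,0,0],0,1],[[0,0,0],0,1],[[0,0,0],0,1]]'
python3 - <<'E'
from h import *
s=env.state();print(s["eef_pos"],np.degrees(s["tcp_rot"]),s["joints"],s["ft_force"])
E
```

```text
t: 12.25
eef_pos: [423.0, 73.7, 177.5]
tcp_rot: [3.141, 0.0, 3.002]
ft_force: [0.8, -0.6, -0.9]
opening: 0.186
grip_force: 30.0
t: 13.5
eef_pos: [421.7, 212.8, 177.3]
tcp_rot: [-3.141, -0.0, 2.475]
ft_force: [0.5, 0.1, 0.8]
opening: 0.187
grip_force: 30.0
t: 14.75
eef_pos: [421.9, 212.9, 177.4]
tcp_rot: [3.142, -0.0, 2.234]
ft_force: [-0.1, -0.3, -0.3]
opening: 0.187
grip_force: 30.0
[421.88842635 212.9043674  177.42486317] [ 1.79999578e+02 -4.88350135e-03  1.27996086e+02] [ 3.27401889e-01  3.25124823e-01  1.96587562e+00  1.10283057e-04
  8.50613345e-01 -3.35827642e-01] [-0.11623653 -0.34785489 -0.27881736]
```

```bash
python3 -m inch '[[[0,0,0.15],0,1],[[0,0,0.25],0,1],[[0,0,0.15],0,1],[[0,0,0.05],0,1],[[0,0,0.05],0,1],[[0,0,0.05],0,1],[[0,0,0.05],0,1],[[0,0,0.05],0,1],[[0,0,0],0,1],[[0,0,0],0,1]]'
```

```text
t: 16.0
eef_pos: [421.8, 212.9, 129.4]
tcp_rot: [-3.141, -0.0, 2.234]
ft_force: [-1.0, -0.5, -1.8]
opening: 0.186
grip_force: 30.0
```

```bash
python3 -m inch '[[[0,0,0.04],0,1],[[0,0,0.04],0,1],[[0,0,0.04],0,1],[[0,0,0.04],0,1],[[0,0,0.03],0,1],[[0,0,0.02],0,1],[[0,0,0],0,1],[[0,0,0],0,1],[[0,0,0],0,1],[[0,0,0],0,1]]'
```

```text
t: 17.25
eef_pos: [421.8, 212.9, 116.8]
tcp_rot: [-3.141, -0.0, 2.234]
ft_force: [-2.4, -1.2, -2.2]
opening: 0.189
grip_force: 30.0
```

```bash
python3 -m inch '[[[0,0,0.01],0,1],[[0,0,0.01],0,1],[[0,0,0.01],0,1],[[0,0,0.01],0,1],[[0,0,0],0,1],[[0,0,0],0,1],[[0,0,0],0,1],[[0,0,0],0,1],[[0,0,0],0,1],[[0,0,0],0,1]]'
```

```text
t: 18.5
eef_pos: [421.8, 212.9, 116.3]
tcp_rot: [3.14, 0.0, 2.234]
ft_force: [-10.3, -3.9, 30.8]
opening: 0.187
grip_force: 30.0
```

```bash
python3 -m inch '[[[0,0,-0.03],0,1],[[0,0,0],0,-1],[[0,0,0],0,-1],[[0,0,0],0,-1],[[0,0,0],0,-1],[[0,0,0],0,-1],[[0,0,0],0,-1],[[0,0,-0.3],0,-1],[[0,0,-0.6],0,-1],[[0,0,-0.6],0,-1]]'
python3 - <<'E'
from h import *
np.set_printoptions(precision=1,suppress=True)
s=env.state();print(s["eef_pos"],s["t"])
for n in("side","wrist","scene"):
    p=shot(n)
    for nm,z in(("knob",89),("ring_mark",103)):
        for d in eyes.spot_point(nm,p)[:2]: print(n,nm,d["score"],d["centre"],onz(p,d["centre"],z))
    if n=="side": a=p
    # predicted silhouettes
    if n!="wrist":
        d=eyes.cut_out("knob",p)
        if d:
            r,c=np.nonzero(d[0]["mask"]);print("mask rows",r.min(),r.max(),c.min(),c.max())
            T=np.linspace(0,6.28,40)
            for up in(0,6,12):
                P=np.array([proj(p,(425.2+26.5*np.cos(t),209+26.5*np.sin(t),89+up+h)) for t in T for h in(0,24)]+[proj(p,(425.2+23*i*np.cos(-.91)-9*j*np.sin(-.91),209+23*i*np.sin(-.91)+9*j*np.cos(-.91),146+up)) for i in(1,-1) for j in(1,-1)])
                print(up,P.min(0),P.max(0))
E
```

```text
t: 19.75
eef_pos: [421.8, 212.8, 207.2]
tcp_rot: [-3.141, -0.0, 2.234]
ft_force: [-0.8, 0.3, 0.0]
opening: 0.993
grip_force: 0.0
[421.8 212.8 207.2] 19.75
side knob 0.68 [118.9, 223.1] [425.5 206.3  89. ]
side ring_mark 0.61 [126.6, 281.6] [601.6 141.3 103. ]
mask rows 225 294 271 303
0 [ 98.9 213.8] [124.1 231.4]
6 [ 97.3 213.6] [122.6 231.3]
12 [ 95.6 213.4] [121.1 231.2]
wrist knob 0.63 [188.5, 249.9] [424.1 209.7  89. ]
scene knob 0.78 [235.4, 337.9] [422.8 212.3  89. ]
scene ring_mark 0.59 [243.7, 259.2] [608.1 136.  103. ]
mask rows 215 242 326 347
0 [213.5 325.5] [242.5 349. ]
6 [211.6 325.7] [240.8 349.3]
12 [209.7 325.9] [239.  349.6]
```

Knob home: the boss contact came at the predicted height and the scene mask matches a lift of 0. Now the ring and then the probe, both at tool yaw 76°.

```bash
python3 -m inch '[[[-0.5,0.15,0],1,-1],[[-0.8,0.24,0.05],0,-1],[[-0.8,0.24,0.05],0,-1],[[-0.8,0.24,0.05],0,-1],[[-0.49,0.14,0.05],1,-1],[[0,0,0],1,-1],[[0,0,0],1,-1],[[0,0,0],1,-1],[[0,0,0],1,-1],[[0,0,0],1,-1]]'
python3 -m inch '[[[0,0,0],1,-1],[[0,0,0],1,-1],[[0,0,0],1,-1],[[0,0,0],0.4,-1],[[0,0,0],0,-1],[[0,0,0],0,-1],[[0,0,0],0,-1],[[0,0,0],0,-1],[[0,0,0],0,-1],[[0,0,0],0,-1]]'
python3 - <<'E'
from h import *
import pickle
np.set_printoptions(precision=1,suppress=True)
p=shot("wrist");pickle.dump(p,open("w7.pkl","wb"));s=env.state();print(s["t"],s["eef_pos"],np.degrees(s["tcp_rot"]))
for d in eyes.spot_point("ring_mark",p)[:2]:print(d["score"],d["centre"],onz(p,d["centre"],103))
r,c=proj(p,(606,135,103));print(r,c)
g=cv2.cvtColor(p["pixels"],cv2.COLOR_RGB2GRAY);r0,c0=int(r)-50,int(c)-50
b=g[r0:r0+100,c0:c0+100].astype(float);w=b>np.median(b)+35
rr,cc=np.nonzero(w);P=np.array([onz(p,(a+r0,k+c0),103)[:2] for a,k in zip(rr,cc)])
print(len(P),np.median(b),b.max())
q=np.array([606.,135])
from scipy.optimize import least_squares
o=least_squares(lambda q:np.hypot(*(P-q[:2]).T)-16,P.mean(0),loss="soft_l1",f_scale=1.5);print("ring",o.x,np.median(np.abs(o.fun)),np.percentile(np.hypot(*(P-o.x).T),[5,50,95]))
E
```

```text
t: 21.55
eef_pos: [585.1, 77.4, 193.7]
tcp_rot: [-3.141, -0.0, 1.62]
ft_force: [0.1, 0.5, -0.6]
opening: 1.003
grip_force: 0.0
t: 22.8
eef_pos: [585.1, 77.4, 194.2]
tcp_rot: [-3.142, -0.0, 1.326]
ft_force: [-0.2, 0.3, 0.1]
opening: 0.999
grip_force: 0.0
22.85 [585.2  77.4 194.2] [180.  -0.  76.]
0.87 [129.4, 257.8] [605.3 132.7 103. ]
126.7329864191496 257.9742029304669
783 119.0 254.0
ring [604.2 134.2] 1.5455141685978546 [14.1 16.9 24. ]
```

```bash
python3 -m inch '[[[-0.4,0.07,-0.1],0,-1],[[-0.7,0.13,-0.1],0,-1],[[-0.9,0.16,0],0,-1],[[-0.9,0.16,0],0,-1],[[-0.9,0.16,0],0,-1],[[-0.9,0.16,0],0,-1],[[-0.9,0.16,0],0,-1],[[-0.8,0.14,0],0,-1],[[-0.54,0.09,0],0,-1],[[0,0,0],0,-1]]'
cat > pr.py <<'E'
from h import *
import pickle
from scipy.optimize import least_squares
np.set_printoptions(precision=1,suppress=True)
p=pickle.load(open("w7.pkl","rb"));g=cv2.cvtColor(p["pixels"],cv2.COLOR_RGB2GRAY)
r,c=proj(p,(604.5,134,103));r0,c0=int(r)-40,int(c)-40;b=g[r0:r0+80,c0:c0+80].astype(float)
rr,cc=np.nonzero(b>180);P=np.array([onz(p,(a+r0,k+c0),103)[:2] for a,k in zip(rr,cc)])
x=np.array([604.5,134,16])
for i in range(5):
    d=np.hypot(*(P-x[:2]).T);Q=P[abs(d-x[2])<2.5];x=least_squares(lambda q:np.hypot(*(Q-q[:2]).T)-q[2],x).x
print("ring",x,len(Q))
shot("wrist");shot("wrist");shot("wrist");p=shot("wrist");pickle.dump(p,open("w8.pkl","wb"));s=env.state();print(s["t"],s["eef_pos"],np.degrees(s["tcp_rot"]))
for n in("probe","needle"):
    for d in eyes.spot_point(n,p)[:3]: print(n,d["score"],np.array(d["centre"]),onz(p,d["centre"],10))
rc=proj(p,(567,-300,145));print(rc,proj(p,(567,-300,65)))
r0,c0=int(rc[0])-65,int(rc[1])-75
save(p,"w8.png",(max(r0,0),r0+130,c0,c0+150),5);print(r0,c0)
E
python3 pr.py
```

```text
t: 24.15
eef_pos: [555.4, -346.4, 205.7]
tcp_rot: [-3.141, -0.0, 1.324]
ft_force: [-0.5, 0.3, 0.6]
opening: 1.002
grip_force: 0.0
ring [604.2 134.2  16.3] 538
24.35 [ 556.2 -343.3  206.3] [-180.   -0.   76.]
probe 0.94 [186.7 199.8] [ 486.1 -349.7   10. ]
probe 0.64 [134.1 245.2] [ 559.8 -298.7   10. ]
probe 0.59 [184.  313.3] [ 629.7 -381.8   10. ]
needle 0.64 [ 64.6 249.8] [ 586.2 -216.4   10. ]
[149.7 251. ] [138.6 251.1]
84 175
```

View pics/w8.png

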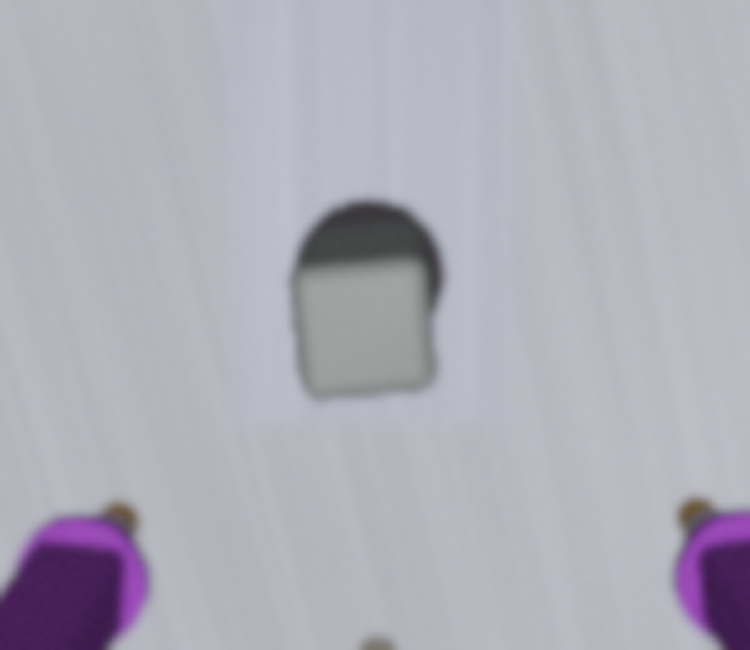

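Last picture: grey square top with corners (300,265), (422,258), (435,385), (312,395). This is the square-handled thermometer, turned about 4.5° CCW relative to the tool.

```bash
python3 - <<'E'
from h import *
import pickle
p=pickle.load(open("w8.pkl","rb"))
C=np.array([(300,265),(422,258),(435,385),(312,395)],float)
W=np.array([onz(p,(84+(y+.5)/5-.5,175+(x+.5)/5-.5),145)[:2] for x,y in C]);c=W.mean(0)
print(W,c,[np.linalg.norm(W[i]-W[i-1]) for i in range(4)])
for i in range(4):
    d=W[(i+1)%4]-W[i];print((np.degrees(np.arctan2(d[1],d[0]))+45)%90-45)
print("collar",onz(p,(84+(272)/5-.5,175+370/5-.5),65))
s=env.state();print(s["eef_pos"]);d=np.append(c,0)-s["eef_pos"];a=np.radians(76.)
print(np.array([d[0]*np.cos(a)+d[1]*np.sin(a),d[0]*np.sin(a)-d[1]*np.cos(a)])/60)
E
```

```text
[[ 557.12387326 -286.80378882]
 [ 575.87495335 -290.38027753]
 [ 573.06956473 -310.54207816]
 [ 553.72974256 -307.37579355]] [ 564.94953348 -298.77548451] [np.float64(20.850119945454352), np.float64(19.089114075596598), np.float64(20.356041112207166), np.float64(19.597297768853114)]
-10.798610990105104
-7.921488518124079
-9.297885914493804
-9.368707034089496
collar [ 564.53983912 -298.66664117   65.        ]
[ 556.28230084 -343.34021032  206.41325308]
[ 0.75562927 -0.0395234 ]
```

```bash
python3 -m inch '[[[0.2,-0.01,0],0,-1],[[0.35,-0.02,0],0,-1],[[0.2,-0.01,0.1],0,-1],[[0,0,0.2],-0.94,-1],[[0,0,0.2],0,-1],[[0,0,0.1],0,-1],[[0,0,0],0,-1],[[0,0,0],0,-1],[[0,0,0],0,-1],[[0,0,0],0,-1]]'
```

```text
t: 25.7
eef_pos: [564.6, -300.3, 170.5]
tcp_rot: [3.141, 0.0, 1.408]
ft_force: [0.1, -1.0, 0.2]
opening: 0.998
grip_force: 0.0
```

```bash
python3 -m inch '[[[0.025,0,0.15],0,-1],[[0,0,0.25],0,-1],[[0,0,0.3],0,-1],[[0,0,0.3],0,-1],[[0,0,0.25],0,-1],[[0,0,0.1],0,-1],[[0,0,0.06],0,-1],[[0,0,0],0,-1],[[0,0,0],0,-1],[[0,0,0],0,1]]'
python3 -m inch '[[[0,0,0],0,1],[[0,0,0],0,1],[[0,0,0],0,1],[[0,0,0],0,1],[[0,0,0],0,1],[[0,0,0],0,1],[[0,0,0],0,1],[[0,0,0],0,1],[[0,0,0],0,1],[[0,0,0],0,1]]'
```

```text
t: 26.95
eef_pos: [564.9, -298.8, 86.0]
tcp_rot: [3.141, 0.0, 1.408]
ft_force: [0.8, 0.4, 0.7]
opening: 0.938
grip_force: 0.0
t: 28.2
eef_pos: [564.7, -298.6, 85.6]
tcp_rot: [-3.141, -0.0, 1.408]
ft_force: [-0.1, 0.8, -0.3]
opening: 0.233
grip_force: 30.0
```

```bash
python3 -m inch '[[[0,0,-0.3],0,1],[[0,0,-0.5],0,1],[[0,0,-0.6],0,1],[[0,0,-0.6],0,1],[[0,0,-0.4],0,1],[[0,0,-0.2],0,1],[[0.2,-0.015,0],0,1],[[0.5,-0.035,0],0,1],[[0.7,-0.05,0],0,1],[[0.8,-0.06,0],0,1]]'
python3 -m inch '[[[0.8,-0.06,0],0,1],[[0.8,-0.06,0],0,1],[[0.8,-0.06,0],0,1],[[0.8,-0.06,0],0,1],[[0.7,-0.05,0],0,1],[[0.5,-0.035,0],0,1],[[0.4,-0.02,0],0,1],[[0.23,-0.015,0],0,1],[[0,0,0],0,1],[[0,0,0],0,1]]'
cat > t.py <<'E'
from h import *
np.set_printoptions(precision=1,suppress=True)
s=env.state();print(s["t"],s["eef_pos"],np.degrees(s["tcp_rot"]),s["ft_force"])
t=np.array(s["eef_pos"])-[0,0,75.8]
ps=[shot("side"),shot("scene")];Q=[]
for p in ps:
    for n in("probe_tip","probe"):
        for d in eyes.spot_point(n,p)[:4]:
            e=np.array(d["centre"])-proj(p,t)
            if np.hypot(*e)<40: print(p["name"],n,round(d["score"],2),np.array(d["centre"]),"pred",proj(p,t)); Q.append((p,d["centre"]))
if Q: print(tri(*zip(*Q)),"exp",t)
E
python3 t.py
```

```text
t: 29.45
eef_pos: [576.2, -165.1, 240.3]
tcp_rot: [-3.14, -0.001, 1.408]
ft_force: [0.0, 0.3, 0.6]
opening: 0.228
grip_force: 30.0
t: 30.7
eef_pos: [604.0, 133.8, 241.4]
tcp_rot: [-3.141, 0.0, 1.408]
ft_force: [0.0, -0.2, -2.1]
opening: 0.229
grip_force: 30.0
30.7 [604.  133.8 241.4] [-180.     0.    80.7] [ 0.  -0.2 -2.1]
side probe 0.73 [114.4 285.7] pred [111.8 283.8]
scene probe_tip 0.55 [222.2 259.4] pred [223.  260.3]
scene probe 0.58 [221.2 257.6] pred [223.  260.3]
[605.6 126.3 164.1] exp [604.  133.8 165.6]
```

```bash
python3 -m inch '[[[0,0,0.15],0,1],[[0,0,0.25],0,1],[[0,0,0.25],0,1],[[0,0,0.15],0,1],[[0,0,0.1],0,1],[[0,0,0.06],0,1],[[0,0,0],0,1],[[0,0,0],0,1],[[0,0,0],0,1],[[0,0,0],0,1]]'
cat >> t.py <<'E'
# tip and ring together: tip/stem bottom in mask vs ring spot, per camera
for p in ps:
    for d in eyes.spot_point("ring_mark",p)[:1]: print("ring",p["name"],d["score"],np.array(d["centre"]),"pred",proj(p,(604.2,134.2,103)))
    for d in eyes.cut_out("probe",p)[:4]:
        m=d["mask"];r,c=np.nonzero(m)
        if abs(c.mean()-proj(p,t)[1])<15: rb=r.max();print("bottom",p["name"],rb,c[r==rb].mean(),c[r>=rb-2].mean())
    for i,u in enumerate([1]):
        rc=proj(p,(604.2,134.2,103)).astype(int);g=p["pixels"][rc[0]-22:rc[0]+18,rc[1]-22:rc[1]+22]
        np.save(p["name"]+"_crop.npy",g);print(rc)
E
python3 t.py
```

```text
t: 32.25
eef_pos: [604.2, 134.4, 184.2]
tcp_rot: [3.141, -0.0, 1.408]
ft_force: [0.0, -0.2, -1.4]
opening: 0.232
grip_force: 30.0
32.25 [604.2 134.4 184.2] [180.   -0.   80.7] [ 0.  -0.2 -1.4]
side probe 0.67 [130.1 282. ] pred [126.8 282.8]
scene probe 0.78 [240.7 255.1] pred [241.  260.1]
[605.2 122.9 103.1] exp [604.2 134.4 108.4]
ring side 0.48 [129.3 279.8] pred [128.2 282.7]
bottom side 128 283.0 283.25
[128 282]
ring scene 0.49 [243.1 259.5] pred [242.6 260.1]
bottom scene 242 259.5 259.5
[242 260]
```

```bash
cat > r.py <<'E'
from h import *
from scipy.optimize import least_squares
np.set_printoptions(precision=1,suppress=True)
for n in("side","scene"):
    p=shot(n);im=cv2.cvtColor(cv2.imread(f"pics/{n}0.png"),cv2.COLOR_BGR2GRAY).astype(float)
    rc=proj(p,(604.2,134.2,103)).astype(int);r0,c0=rc-13
    b=im[r0:r0+27,c0:c0+27];K=4;b=cv2.resize(b,None,fx=K,fy=K,interpolation=cv2.INTER_CUBIC)
    rr,cc=np.nonzero(b>np.median(b)+40);P=np.array([onz(p,((a+.5)/K-.5+r0,(k+.5)/K-.5+c0),103)[:2] for a,k in zip(rr,cc)])
    x=np.r_[np.median(P,0),16]
    for i in range(8):
        d=np.hypot(*(P-x[:2]).T);Q=P[abs(d-x[2])<4];x=least_squares(lambda q:np.hypot(*(Q-q[:2]).T)-q[2],x).x
    # current picture: darkest difference -> probe silhouette bottom
    d=np.abs(cv2.cvtColor(p["pixels"],cv2.COLOR_RGB2GRAY)-im)[rc[0]-45:rc[0]+8,rc[1]-14:rc[1]+15]
    print(n,"ring",x,len(P),"px",proj(p,(x[0],x[1],103)),"pred tip",proj(p,(604.2,134.4,108.4)))
    m=d>22
    for i in range(25,53): 
        c=np.nonzero(m[i])[0]
        if len(c): print(rc[0]-45+i,c.min()+rc[1]-14,c.max()+rc[1]-14,end=" | ")
    print()
E
python3 r.py
```

```text
side ring [602.9 131.5  16.2] 737 px [128.8 282.4] pred tip [126.8 282.8]
108 279 289 | 109 279 289 | 111 280 280 | 112 279 288 | 113 279 288 | 114 279 288 | 115 279 289 | 116 279 288 | 117 280 287 | 124 282 283 | 125 282 284 | 126 281 284 | 
scene ring [604.2 133.   16.4] 1159 px [242.3 259.8] pred tip [241.  260.1]
222 257 257 | 223 254 266 | 224 254 266 | 225 254 266 | 226 254 266 | 227 254 265 | 228 255 264 | 229 259 262 | 231 258 261 | 232 258 262 | 233 258 262 | 234 258 261 | 235 258 261 | 236 258 261 | 237 256 256 | 238 256 261 | 239 255 263 | 240 259 267 | 241 253 266 | 242 253 266 | 243 253 266 | 244 254 254 | 245 254 265 | 246 255 263 | 247 263 263 |
```

```bash
python3 -m inch '[[[-0.02,0,0.03],0,1],[[0,0,0.03],0,1],[[0,0,0.03],0,1],[[0,0,0.02],0,1],[[0,0,0.02],0,1],[[0,0,0.02],0,1],[[0,0,0],0,1],[[0,0,0],0,1],[[0,0,0],0,1],[[0,0,0],0,1]]'
cat > s.py <<'E'
from h import *
F=[];Z=[]
for i in range(8):
    shot("side");s=env.state();F.append(s["ft_force"]);Z.append(s["eef_pos"])
print(s["t"],np.mean(F,0),np.std(F,0),np.mean(Z,0))
E
python3 s.py
```

```text
t: 34.1
eef_pos: [604.0, 133.2, 175.0]
tcp_rot: [-3.142, -0.0, 1.408]
ft_force: [-1.5, 0.0, 0.2]
opening: 0.231
grip_force: 30.0
34.5 [-0.53258168 -0.52118937  0.15900732] [0.39771806 0.41494604 0.52279745] [603.95137206 133.22908398 175.03949513]
```

```bash
python3 -m inch '[[[0,0,0.01],0,1],[[0,0,0.01],0,1],[[0,0,0.01],0,1],[[0,0,0],0,1],[[0,0,0],0,1],[[0,0,0],0,1],[[0,0,0],0,1],[[0,0,0],0,1],[[0,0,0],0,1],[[0,0,0],0,1]]'; python3 s.py
```

```text
t: 35.75
eef_pos: [604.0, 133.2, 173.3]
tcp_rot: [3.142, -0.0, 1.408]
ft_force: [-0.5, -0.6, 0.3]
opening: 0.233
grip_force: 30.0
36.15 [-0.84919268 -0.39514801  1.00875945] [0.41230034 0.42695772 0.19711132] [603.98969632 133.24887039 173.24764139]
```

```bash
python3 r.py; python3 -c "
from h import *
p=shot('side');q=shot('scene')
for c in(p,q):
    for n,z in(('knob',89),('needle',10),('shaker',0)):
        for d in eyes.spot_point(n,c)[:1]: print(n,d['score'],onz(c,d['centre'],z).round(1))
print(env.job_done())"
```

```text
side ring [602.9 131.5  16.2] 737 px [128.8 282.4] pred tip [126.8 282.8]
108 278 290 | 109 278 290 | 110 279 290 | 111 279 289 | 112 279 289 | 113 280 280 | 114 280 280 | 115 279 288 | 116 279 288 | 117 279 288 | 118 278 288 | 119 279 288 | 120 280 288 | 121 282 286 | 124 282 283 | 125 281 285 | 126 281 284 | 
scene ring [604.2 133.   16.4] 1159 px [242.3 259.8] pred tip [241.  260.1]
222 254 257 | 223 255 257 | 224 255 257 | 225 256 257 | 226 253 254 | 227 253 254 | 228 253 266 | 229 253 265 | 230 254 265 | 231 255 264 | 232 257 262 | 234 258 261 | 235 258 261 | 236 258 261 | 237 261 261 | 238 257 261 | 239 259 264 | 240 258 266 | 241 253 266 | 242 253 267 | 243 253 267 | 244 253 254 | 245 266 266 | 246 255 263 | 247 263 263 | 
knob 0.57 [426.8 207.6  89. ]
needle 0.81 [ 578.5 -209.1   10. ]
shaker 0.84 [524.1 -94.2   0. ]
knob 0.86 [414.8 212.1  89. ]
needle 0.71 [ 578.  -229.9   10. ]
shaker 0.51 [518.2 -91.9   0. ]
the job is handed in; nothing more can be done
None
```

I handed the job in with the knob pushed home on its shaft and released, and the square-handled thermometer held upright within about 2 mm of the ring's centre, its tip an estimated 6 mm in (5.6 from the height, about 7 from the force); no verdict came back.

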